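# Tighten the loose strainer nut by hand, then by spanner

## Task

One of the two water strainers has a loose brass hex nut: its pointer has not yet reached either black index mark. With the gripper alone turn that nut clockwise just to the short mark, then take the spanner and with it tighten the nut on until its pointer stands at the long mark or against the stop just past it. Lay the spanner back flat across both blocks of its rest, and leave the other strainer, the bottle and the cup alone.

Things in the scene. Friction and masses are not known exactly. Their poses are not given: they have to be found in the camera images.
- loose_strainer: White housing on a 150 x 100 x 12 mm grey plate, fixed; origin under it on the bench (plate x -65 to 85 mm), z up, front to its -x. A round flange (radius 46, face centre at (-20, 0, 105) mm) faces up and forward, its axis leaning 28 degrees from vertical to its -x. Black marks on it: short one (radius 37 to 44), long one (28 to 44) 0.8 rad clockwise. Carries the loose nut.
- loose_nut (a point): The loose brass hex nut, 36 mm across flats; origin on its axis at the flange face, z out along the axis. Above the flange: collar (radius 25) 0 to 6 mm, hexagon 6 to 38 mm, dome to 44 mm. A 5 mm wide pointer (to radius 36, 2 to 6 mm up) lies along its +x, square to a flat: flats face 0, 60, 120.. degrees from x. It cannot come off.
- loose_turn (a joint): Turn of the loose nut in rad, growing clockwise seen from outside (from the dome). It starts between 0 and 0.4; the pointer is at the short mark at 1.2 and at the long mark at 2.0; hard stop at 2.1. It stays where it is left; friction about 0.25 N m.
- tight_strainer: The other strainer, like the first in every size; its nut already stands at the long mark. Leave it alone.
- tight_turn (a joint): Turn of the other nut, as for the loose one; about 2.0, to be left there.
- spanner: Loose open-ended steel spanner, 10 mm thick, 190 mm long, lying flat; origin on its underside where the handle is best gripped; x to the jaws, z up. Handle 16 mm wide (y), x -95 to 34 mm; head 62 mm wide, x 34 to 50; two prongs, x 50 to 95, with flared tips. Jaw gap 38.5 mm wide; a nut sits with its axis at x 72 mm.
- spanner_rest: Spanner's fixed rest: 150 x 70 x 4 mm plate with two blocks across it at x -45 and +45 mm (each 20 mm in x, 64 mm in y), tops 28 mm above the bench; origin at the centre of its foot, on the bench. The spanner starts across both blocks, its origin above the rest's, jaws towards the rest's +x.
- reagent_bottle: Yellow bottle, 52 mm across, 100 mm tall, origin under its foot; bystander.
- sample_cup: White cup, 60 mm across, 55 mm tall, origin under its foot; bystander.
Not all that is in view belongs to the job. What is shaped like the spanner_rest but pink or red is not meant.

How it is judged:
By the outcome, as a careful person would: the job done as asked, in the order asked, and still so for the second after the job is handed in, with the robot touching nothing.
It also fails if it takes over 62 s, if anything falls off the work surface, if the arm or the gripper's body presses on something with over 40 N, if the wrist force passes 120 N, or if a joint passes its speed limit or range.

## Robot

A 6-joint arm with a two-finger parallel gripper is mounted at the origin on the work surface. World frame = base frame: x ahead of the robot, y to its left, z up, the work surface at z = 0. Lengths are in m, angles in rad, forces in N, time in s.
With the tool pointing down it reaches from about 0.4 to 0.825 m from the base axis. Payload 7 kg.
Tool frame: the origin (TCP) lies on the centre line of the jaws, within the pads' length; the fingertips stand tip_reach ahead of it and the grasp point (between the pads) is the TCP (tip_reach is the distance from the TCP to the fingertips, in m); z points along the fingers, y is the line along which they close (so a half turn about z gives the same grasp; the last joint's range is limited). The gripper opens to 88 mm and grips with 3 to 60 N. Pads are 19 mm wide; open, the fingers measure 130 mm over their backs; the gripper's body (78 mm by 193 mm) begins 47 mm behind the grasp point.
Start: joints at [-0.955, 0.359, 0.012, 0, -1.224, -0.288], TCP at [0.217, -0.639, 0.246] pointing down, gripper open.
Joint ranges: [-3.07, 3.07], [-1.43, 2.12], [-1.02, 1.25], [-3.03, 1.67], [-3.05, -0], [-3.03, 3.03]. Speed limits (rad/s): [2.39, 2.39, 3.01, 3.14, 3.14, 3.14].

## Interface

Orientations are given as [roll, pitch, yaw] about the fixed x, y, z axes, in that order (R = Rz(yaw) Ry(pitch) Rx(roll)).
In Python, from station import get_state, grab_frame, calibration, job_done, find_in, mark_of, tip_reach gives the robot as it stands.
- The arm moves only by the shell command python3 -m handwheel 'ROWS' [OPENING] [FORCE]. ROWS is JSON, a list of rows, each an object with "delta_pos": the shift along the world's x, y, z in units of 30 mm (1.0 is 30 mm), a list of three; "dr": the turn, a rotation vector about the world's x, y, z in degrees, a list of three. In form: [{"delta_pos": [tx, ty, tz], "dr": [rx, ry, rz]}, ...]. A call has 1 to 10 rows; each row shifts and turns the commanded pose from where the row before left it; what a row does not reach is not made up. A row lasts 1/10 s, in which the tool goes at most 50 mm and 8.59 degrees, less where a joint would pass 70% of its speed; a pose out of reach is approached as far as the arm can. A call is refused whole if a number of a shift passes 1 or a number of a turn 8.59, either way. A call with a gripper value outside its range is refused whole. OPENING is the closure, from -1 (fully open) to 1 (shut), set as the call begins (- or left out, the last holds). The fingers move at their own pace and stop on an object; FORCE is the grip in N (left out, the last holds). Time passes only in rows, so rows that do not move let the fingers close. It gives the time, the measured TCP pose, the force, the opening and the grip force at its end, in the units of the state.
- get_state(): the state, without advancing time (a new reading comes with each control period).
- grab_frame(name): name is "side" or "top"; returns the picture (400x640x3 uint8, red, green, blue); there is no depth.
- calibration(name): a dict with "fx", "fy", "cx", "cy" (pixels), "extrinsics" (4x4, takes a point from world to camera coordinates). Camera axes: x right, y down, z forward; pixel columns grow to the right and rows downward; lengths in m; the calibration is good to about 2 mm. A picture is of the moment at which its call begins. calibration takes no time and is no camera call.
- job_done(): hands the job in; it is judged then, once.
Trained networks look in the newest picture that a camera, given by its name, has taken for a name from the list of things; names that differ only in an ending like _2 or _b are one class to them, and where a whole thing is asked for, a point or a joint stands for the part that bears it (a point fixed in the world has none). Each returns a list of dicts, best first, with "conf" (0 to 1); they miss things now and then, are a little off and sometimes report something else, mostly with a low value. They report only what shows in the picture. A call takes as long as a camera call. They do not tell look-alikes from the thing itself.
- find_in(camera, query): "location" ([column, row] in pixels, amid what is visible of it).
- mark_of(camera, query): "location" ([column, row] in pixels: a listed point, or the origin of a listed thing).
The state is a dict: "t": time; "q": joint angles; "qd": joint speeds; "joint_efforts": joint torques, N m; "eef_pos": TCP position; "ee_rot": TCP orientation; "force": force on the tool from outside, world axes, zero at the start; "moment": the same for the moment, N m; "width": finger opening in m; "gripper_force": force on a finger pad.
Only numpy, scipy, OpenCV 4.12 (cv2) and the standard library are available. Lean on these libraries where they do the work, as an engineer would, in place of code of your own. Each camera call takes 0.05 s, during which the arm holds its last target. There are 200 camera calls.

## Working session

There is one attempt and no reset: what is moved stays moved. The work goes in short steps, Python scripts to look and compute and a shell command to move; the robot and the scene stay as the last step left them, time stands still between calls to the robot, and variables do not carry over. Pictures are saved under pics/ and viewed, at most 10 in all, crops included, and the job is handed in when it is done.

```bash
ls; mkdir -p pics; cat > h.py <<'E'
import numpy as np,cv2
from station import *
def cal(n):
    c=calibration(n);K=np.array([[c['fx'],0,c['cx']],[0,c['fy'],c['cy']],[0,0,1]]);return K,np.array(c['extrinsics'])
def proj(n,P):
    K,E=cal(n);P=np.atleast_2d(P);p=(E[:3,:3]@P.T+E[:3,3:]);p=K@p;return (p[:2]/p[2]).T
def ray(n,uv):
    K,E=cal(n);R=E[:3,:3];d=R.T@np.linalg.solve(K,[uv[0],uv[1],1]);return -R.T@E[:3,3],d/np.linalg.norm(d)
def atz(n,uv,z):
    o,d=ray(n,uv);return o+d*(z-o[2])/d[2]
def tri(obs):
    A=np.zeros((3,3));b=np.zeros(3)
    for n,uv in obs:
        o,d=ray(n,uv);M=np.eye(3)-np.outer(d,d);A+=M;b+=M@o
    return np.linalg.solve(A,b)
E
python3 - <<'E'
from h import *
print(tip_reach() if callable(tip_reach) else tip_reach)
for n in('side','top'):
    im=grab_frame(n);cv2.imwrite(f'pics/{n}0.png',im[:,:,::-1])
    K,E=cal(n);print(n,K[0,0],(-E[:3,:3].T@E[:3,3]).round(3),E[2,:3].round(3))
    for q in('loose_strainer','loose_nut','spanner','spanner_rest','reagent_bottle','sample_cup'):
        for f in(find_in,mark_of):
            print(n,q,f.__name__,[(np.round(d['location'],1).tolist(),round(d['conf'],2)) for d in f(n,q)[:4]])
print(get_state())
E
```

```text
pics
0.019
side 390.5304397232503 [0.218 0.79  0.675] [ 0.317 -0.728 -0.608]
side loose_strainer call [([348.4, 148.2], 0.86)]
side loose_strainer call [([351.1, 158.3], 0.56), ([347.8, 211.7], 0.34)]
side loose_nut call [([358.4, 126.6], 0.75)]
side loose_nut call [([353.0, 133.5], 0.51), ([284.9, 179.0], 0.39)]
side spanner call [([337.4, 210.4], 0.88)]
side spanner call [([349.5, 214.9], 0.86), ([272.5, 260.9], 0.48)]
side spanner_rest call [([397.3, 277.4], 0.86), ([219.0, 322.5], 0.86), ([313.4, 359.9], 0.6), ([352.1, 223.3], 0.57)]
side spanner_rest call [([396.2, 276.3], 0.94), ([346.5, 221.8], 0.68), ([308.7, 362.7], 0.66), ([215.7, 324.5], 0.57)]
side reagent_bottle call [([234.6, 191.9], 0.94)]
side reagent_bottle call [([235.7, 205.3], 0.67)]
side sample_cup call [([286.6, 169.8], 0.71), ([351.5, 223.5], 0.39)]
side sample_cup call [([283.8, 176.3], 0.63)]
top 433.8854906078087 [0.461 0.091 1.213] [ 0.052 -0.    -0.999]
top loose_strainer call [([448.5, 179.0], 0.56)]
top loose_strainer call [([447.4, 185.4], 0.93)]
top loose_nut call [([466.6, 188.9], 0.92)]
top loose_nut
[... 527 characters left out ...]
.7], 0.96)]
{'t': 1.3, 'q': array([-9.54919452e-01,  3.58597999e-01,  1.19323772e-02,  4.64768423e-05,
       -1.22412346e+00, -2.88104154e-01]), 'qd': array([-4.93316340e-04, -2.57455342e-04,  2.85950142e-04, -1.28141408e-03,
        2.91498804e-04,  1.28542180e-05]), 'joint_efforts': array([-3.08966719e-04, -5.82395124e+01,  2.93292046e+01,  7.00205505e+00,
        1.23457654e-02, -4.59863691e-05]), 'eef_pos': array([ 0.21727789, -0.63906665,  0.24558504]), 'ee_rot': array([-3.14157329e+00, -3.98524996e-05, -2.81380414e+00]), 'force': array([ 0.0111762 ,  0.44043604, -0.20971125]), 'moment': array([-0.0466044 , -0.0051257 , -0.02988557]), 'gripper_force': 0.0, 'width': 0.08761847102719311}
```

View pics/side0.png

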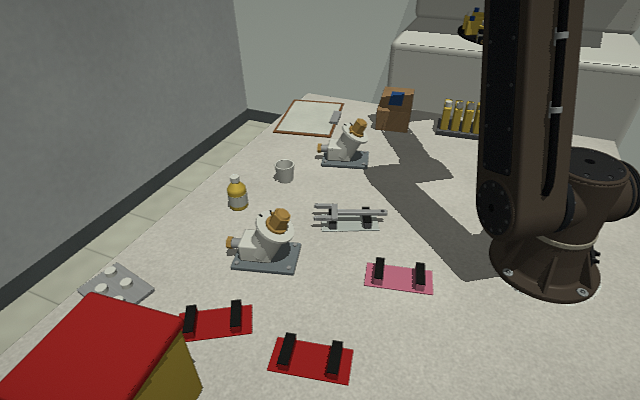

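View pics/top0.png

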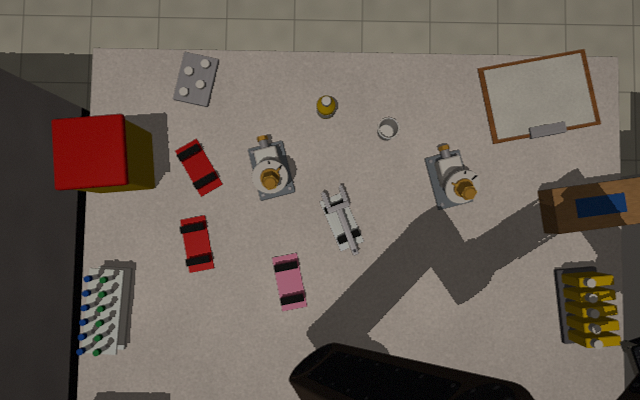

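Side view: strainers at (268,240) and (346,148), the spanner on the grey rest at (348,215), and pink/red decoy rests. Top view: strainers at (271,170) and (455,180), spanner at (340,220). I'll enlarge both flanges to see the pointers.

```bash
python3 - <<'E'
import cv2,numpy as np
t=cv2.imread('pics/top0.png');s=cv2.imread('pics/side0.png')
c=lambda im,x,y,w:cv2.resize(im[y-w:y+w,x-w:x+w],(390,290),interpolation=cv2.INTER_CUBIC) 
def c(im,x,y,w=37,h=27): return cv2.resize(im[y-h:y+h,x-w:x+w],(398,290),interpolation=cv2.INTER_CUBIC)
cv2.imwrite('pics/crop.png',np.vstack([np.hstack([c(t,271,172),c(t,458,180)]),np.hstack([c(s,275,230),c(s,350,140)])]))
E
```

```text
(no output)
```

View pics/crop.png

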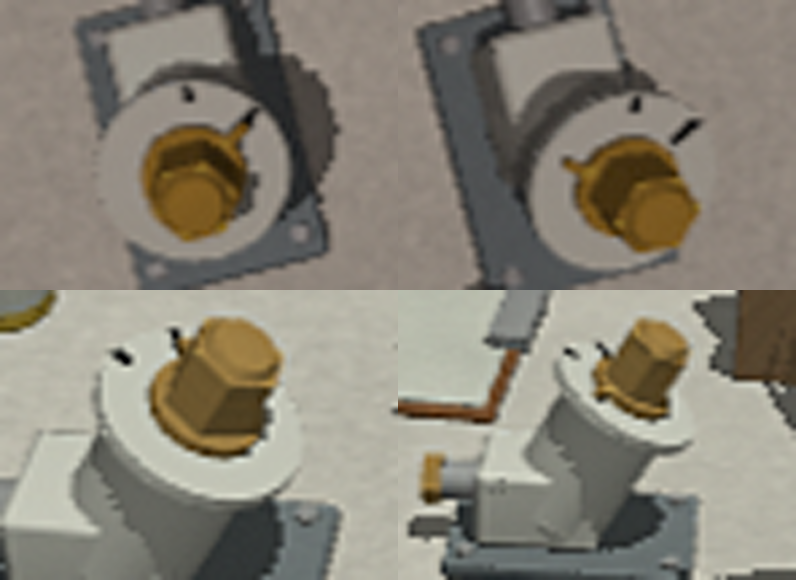

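The right one in the top view (455,180; side 348,148) is loose: its pointer lies well counter-clockwise of both marks. On the left one (271,172) the pointer is at the long mark. I'll fit the pose of the right one.

```bash
cat >> h.py <<'E'
def Rz(a): return np.array([[np.cos(a),-np.sin(a),0],[np.sin(a),np.cos(a),0],[0,0,1]])
th=np.radians(28)
AX=np.array([-np.sin(th),0,np.cos(th)]);EX=np.array([np.cos(th),0,np.sin(th)]);EY=np.array([0,1,0])
FC=np.array([-.02,0,.105])
def fl(p,r,a,h): # point on flange, a ccw from local EX seen from outside
    return np.array([p[0],p[1],0])+Rz(p[2])@(FC+AX*h+r*(np.cos(a)*EX+np.sin(a)*EY))
E
cat > fit.py <<'E'
from h import *
from scipy.optimize import least_squares
obs=[('top',(465.3,172.3),'s'),('top',(474.7,177.2),'l'),('top',(452.4,183.3),'p'),('top',(462.3,186.7),'c'),('top',(469.7,192.6),'d'),('top',(424.5,158.6),'k'),
('side',(345,124.5),'s'),('side',(351.1,124.2),'l'),('side',(361.7,122.3),'d')]
def pt(k,v):
    x,y,w,ms,pa=v
    if k=='s':return fl(v,.0405,ms,0)
    if k=='l':return fl(v,.036,ms-.8,0)
    if k=='p':return fl(v,.0345,pa,.006)
    if k=='c':return fl(v,0,0,0)
    if k=='d':return fl(v,0,0,.044)
    if k=='k':return np.array([x,y,.012])+Rz(w)@np.array([.085,.05,0])
f=lambda v:np.concatenate([proj(n,pt(k,v))[0]-uv for n,uv,k in obs])
g=atz('top',(462.3,186.7),.105)
best=min((least_squares(f,[g[0],g[1],w,m,m+1],loss='soft_l1') for w in np.arange(0,6.3,.8) for m in np.arange(0,6.3,1.)),key=lambda r:r.cost)
v=best.x;print(v.round(4),best.cost,f(v).reshape(-1,2).round(1).tolist())
print('turn',1.2-(v[4]-v[3])%6.2832)
print('flange',fl(v,0,0,0),'axis',Rz(v[2])@AX)
# spanner
for n,uv,z in[('top',(341.6,222.5),.033),('top',(339,220.4),0.02),('side',(349.5,214.9),.033),('top',(355,252),.033),('top',(333.5,186),.033),('side',(386,212),.033)]:print(n,uv,atz(n,uv,z).round(4))
for n,uv,z in[('top',(326,109),.03),('top',(385.5,130),.03)]:print('by',atz(n,uv,z).round(3))
for nm in('top','side'):
    im=cv2.imread(f'pics/{nm}0.png');S=6
    c=proj(nm,fl(v,0,0,0))[0]; x0,y0=int(c[0])-37,int(c[1])-35
    big=cv2.resize(im[y0:y0+54,x0:x0+74],None,fx=S,fy=S,interpolation=cv2.INTER_CUBIC)
    def dr(P,col):
        uv=((proj(nm,P)-[x0,y0]+.5)*S).astype(np.int32);cv2.polylines(big,[uv],True,col,1)
    A=np.linspace(0,6.28,60)
    dr([fl(v,.046,a,0) for a in A],(0,0,255));dr([fl(v,.025,a,.006) for a in A],(255,0,0))
    for h in(.006,.038):dr([fl(v,.018/np.cos(np.pi/6),v[4]+np.pi/6+i*np.pi/3,h) for i in range(6)],(0,255,0))
    dr([np.array([v[0],v[1],.012])+Rz(v[2])@np.array(q) for q in[(.085,.05,0),(.085,-.05,0),(-.065,-.05,0),(-.065,.05,0)]],(255,0,255))
    cv2.imwrite(f'pics/ov_{nm}.png',big)
a=[cv2.imread(f'pics/ov_{n}.png') for n in('top','side')];cv2.imwrite('pics/ov.png',cv2.resize(np.hstack(a),(796,290)))
E
python3 fit.py
```

```text
Traceback (most recent call last):
  File "fit.py", line 15, in <module>
    best=min((least_squares(f,[g[0],g[1],w,m,m+1],loss='soft_l1') for w in np.arange(0,6.3,.8) for m in np.arange(0,6.3,1.)),key=lambda r:r.cost)
  File "fit.py", line 15, in <genexpr>
    best=min((least_squares(f,[g[0],g[1],w,m,m+1],loss='soft_l1') for w in np.arange(0,6.3,.8) for m in np.arange(0,6.3,1.)),key=lambda r:r.cost)
              ~~~~~~~~~~~~~^^^^^^^^^^^^^^^^^^^^^^^^^^^^^^^^^^^^^^
  File "fit.py", line 13, in <lambda>
    f=lambda v:np.concatenate([proj(n,pt(k,v))[0]-uv for n,uv,k in obs])
                               ~~~~^^^^^^^^^^^
  File "h.py", line 6, in proj
    K,E=cal(n);P=np.atleast_2d(P);p=(E[:3,:3]@P.T+E[:3,3:]);p=K@p;return (p[:2]/p[2]).T
        ~~~^^^
  File "h.py", line 4, in cal
    c=calibration(n);K=np.array([[c['fx'],0,c['cx']],[0,c['fy'],c['cy']],[0,0,1]]);return K,np.array(c['extrinsics'])
ValueError: time passes only in moves, steps and waits
```

Calibration calls need caching.

```bash
sed -i 's/^def cal(n):/import functools\n@functools.cache\ndef cal(n):/' h.py; python3 fit.py
```

```text
[ 0.5784 -0.2662  0.2807  6.0185  7.232 ] 3.1486200759238674 [[-0.0, -0.7], [-0.8, 0.0], [-0.2, -0.1], [0.3, -0.2], [0.4, 0.7], [-0.5, -1.0], [0.1, -0.2], [0.4, 0.4], [1.3, -1.7]]
turn -0.013546068034205883
flange [ 0.5592028  -0.27174502  0.105     ] axis [-0.45109469 -0.13006585  0.88294759]
top (341.6, 222.5) [0.4616 0.0333 0.033 ]
top (339, 220.4) [0.4673 0.0398 0.02  ]
side (349.5, 214.9) [0.4642 0.0411 0.033 ]
top (355, 252) [ 0.3826 -0.0042  0.033 ]
top (333.5, 186) [0.5606 0.0569 0.033 ]
side (386, 212) [ 0.3802 -0.0067  0.033 ]
by [0.774 0.081 0.03 ]
by [ 0.718 -0.084  0.03 ]
```

View pics/ov.png

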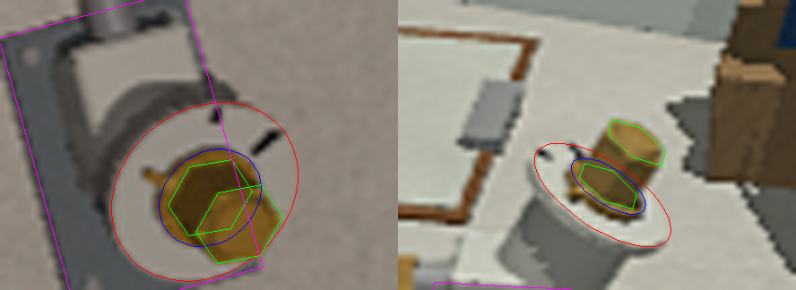

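The fit holds: residuals are about 1 px, the flange is at (0.559, -0.272, 0.105) and the turn is about 0. Next I plan the approach.

```bash
cat >> h.py <<'E'
from scipy.spatial.transform import Rotation as Ro
V=np.array([.5784,-.2662,.2807,-.2647,.949])  # strainer x,y,yaw, short mark angle, pointer angle
def dirn(a): return Rz(V[2])@(np.cos(a)*EX+np.sin(a)*EY)
AW=Rz(V[2])@AX
def frame(y,z):
    x=np.cross(y,z);return np.column_stack([x,y,z])
def plan(P,R,N):
    s=get_state();Rc=Ro.from_euler('xyz',s['ee_rot']).as_matrix()
    d=(np.array(P)-s['eef_pos'])/.03/N;w=np.degrees(Ro.from_matrix(R@Rc.T).as_rotvec())
    print('t',round(s['t'],2),'q',s['q'].round(2),'F',s['force'].round(1),'M',s['moment'].round(2),'w',round(s['width'],4),'err mm',(d*30*N).round(1),'deg',w.round(1));print('rows',N,'dp',d.round(3).tolist(),'dr',(w/N).round(2).tolist())
E
python3 - <<'E'
from h import *
R=frame(dirn(V[4]+np.pi/3),-AW);F=fl(V,0,0,0)
plan(F+AW*.115,R,14)
E
```

```text
t 1.3 q [-0.95  0.36  0.01  0.   -1.22 -0.29] F [ 0.   0.4 -0.2] M [-0.05 -0.01 -0.03] w 0.0876 err mm [290.  352.4 -39. ] deg [  2.6 -28.   21.2]
rows 14 dp [0.691, 0.839, -0.093] dr [0.18, -2.0, 1.52]
```

```bash
python3 -m handwheel '[{"delta_pos":[0.69,0.84,0],"dr":[0.18,-2,1.5]},{"delta_pos":[0.69,0.84,0],"dr":[0.18,-2,1.5]},{"delta_pos":[0.69,0.84,0],"dr":[0.18,-2,1.5]},{"delta_pos":[0.69,0.84,0],"dr":[0.18,-2,1.5]},{"delta_pos":[0.69,0.84,0],"dr":[0.18,-2,1.5]},{"delta_pos":[0.69,0.84,0],"dr":[0.18,-2,1.5]},{"delta_pos":[0.69,0.84,0],"dr":[0.18,-2,1.5]},{"delta_pos":[0.69,0.84,0],"dr":[0.18,-2,1.5]},{"delta_pos":[0.69,0.84,0],"dr":[0.18,-2,1.5]},{"delta_pos":[0.69,0.84,0],"dr":[0.18,-2,1.5]}]' -1
python3 - <<'E'
from h import *
R=frame(dirn(V[4]+np.pi/3),-AW);F=fl(V,0,0,0)
plan(F+AW*.09,R,6)
E
```

```text
t: 2.3
eef_pos: [0.425, -0.386, 0.2459]
ee_rot: [-3.009, 0.326, -2.526]
force: [0.1, -0.1, -0.3]
width: 0.0878
gripper_force: 0.0
t 2.3 q [-0.57  0.11 -0.25 -0.3  -0.98 -0.27] F [ 0.1 -0.1 -0.3] M [-0.24  1.07  0.02] w 0.0878 err mm [ 93.5 102.6 -61.5] deg [ 0.7 -7.9  6.2]
rows 6 dp [0.52, 0.57, -0.341] dr [0.12, -1.32, 1.03]
```

```bash
python3 -m handwheel '[{"delta_pos":[0.52,0.57,-0.2],"dr":[0.12,-1.3,1.0]},{"delta_pos":[0.52,0.57,-0.2],"dr":[0.12,-1.3,1.0]},{"delta_pos":[0.52,0.57,-0.3],"dr":[0.12,-1.3,1.0]},{"delta_pos":[0.52,0.57,-0.4],"dr":[0.12,-1.3,1.0]},{"delta_pos":[0.52,0.57,-0.4],"dr":[0.12,-1.3,1.0]},{"delta_pos":[0.5,0.57,-0.5],"dr":[0.12,-1.3,1.0]},{"delta_pos":[0,0,0],"dr":[0,0,0]}]' -1
python3 - <<'E'
from h import *
R=frame(dirn(V[4]+np.pi/3),-AW);F=fl(V,0,0,0)
plan(F+AW*.03,R,5)
# view from top of tool
for n in('top','side'):
    im=grab_frame(n);c=proj(n,F)[0].astype(int);cv2.imwrite(f'pics/a_{n}.png',cv2.resize(im[c[1]-50:c[1]+37,c[0]-60:c[0]+60,::-1],(398,290),interpolation=cv2.INTER_CUBIC))
cv2.imwrite('pics/a.png',np.hstack([cv2.imread(f'pics/a_{n}.png') for n in('top','side')]))
E
```

```text
t: 3.0
eef_pos: [0.5172, -0.2824, 0.1834]
ee_rot: [-2.932, 0.439, -2.392]
force: [-0.8, -0.0, -0.7]
width: 0.0874
gripper_force: 0.0
t 3.0 q [-0.38  0.14 -0.35 -0.44 -0.73 -0.21] F [-0.8 -0.  -0.7] M [-0.37  1.55  0.02] w 0.0874 err mm [ 28.5   6.7 -51.9] deg [-0.1 -0.4  0.2]
rows 5 dp [0.19, 0.045, -0.346] dr [-0.02, -0.07, 0.03]
```

View pics/a.png

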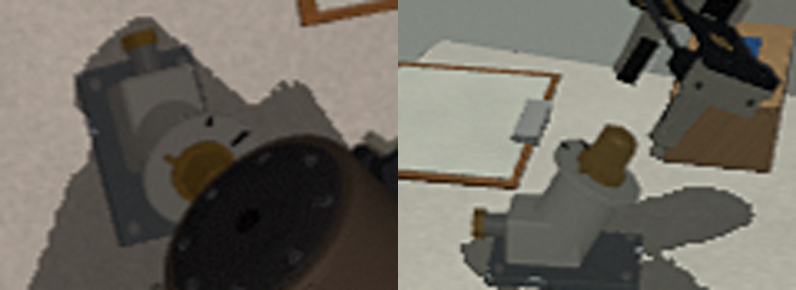

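The open fingers straddle the nut's axis (in the side crop, finger midpoint (648,100) is on the nut's axis line). Descend and close gently.

```bash
python3 -m handwheel '[{"delta_pos":[0.19,0.045,-0.35],"dr":[0,0,0]},{"delta_pos":[0.19,0.045,-0.35],"dr":[0,0,0]},{"delta_pos":[0.19,0.045,-0.35],"dr":[0,0,0]},{"delta_pos":[0.19,0.045,-0.34],"dr":[0,-0.4,0.2]},{"delta_pos":[0.19,0.045,-0.34],"dr":[0,0,0]},{"delta_pos":[0,0,0],"dr":[0,0,0]}]' -1
python3 -m handwheel '[{"delta_pos":[0,0,0],"dr":[0,0,0]},{"delta_pos":[0,0,0],"dr":[0,0,0]},{"delta_pos":[0,0,0],"dr":[0,0,0]},{"delta_pos":[0,0,0],"dr":[0,0,0]},{"delta_pos":[0,0,0],"dr":[0,0,0]},{"delta_pos":[0,0,0],"dr":[0,0,0]},{"delta_pos":[0,0,0],"dr":[0,0,0]},{"delta_pos":[0,0,0],"dr":[0,0,0]}]' 1 15
python3 - <<'E'
from h import *
R=frame(dirn(V[4]+np.pi/3),-AW);F=fl(V,0,0,0)
plan(F+AW*.03,R,1)
s=get_state();Rc=Ro.from_euler('xyz',s['ee_rot']).as_matrix();print('tool F',Rc.T@s['force'],'tool M',Rc.T@s['moment'])
E
```

```text
t: 3.7
eef_pos: [0.5456, -0.2772, 0.1313]
ee_rot: [-2.927, 0.443, -2.388]
force: [-0.6, 0.2, 0.0]
width: 0.0877
gripper_force: 0.0
t: 4.5
eef_pos: [0.5444, -0.2762, 0.1329]
ee_rot: [-2.928, 0.444, -2.388]
force: [-4.6, 5.6, 3.1]
width: 0.036
gripper_force: 15.0
t 4.5 q [-0.36  0.23 -0.36 -0.5  -0.64 -0.16] F [-4.6  5.6  3.1] M [1.38 2.46 0.88] w 0.036 err mm [ 1.2  0.6 -1.4] deg [-0.2  0.   0. ]
rows 1 dp [0.041, 0.019, -0.048] dr [-0.15, 0.0, 0.01]
tool F [-1.78531465  6.5200124  -4.03085056] tool M [-2.80674971  0.90314056  0.1739484 ]
```

The fingers sit on the flats (36.0 mm) and forces are small. Increase grip force and turn clockwise about the axis.

```bash
python3 -m handwheel '[{"delta_pos":[0,0,0],"dr":[0,0,0]},{"delta_pos":[0,0,0],"dr":[0,0,0]},{"delta_pos":[0,0,0],"dr":[2.7,0.8,-5.3]},{"delta_pos":[0,0,0],"dr":[2.7,0.8,-5.3]},{"delta_pos":[0,0,0],"dr":[2.7,0.8,-5.3]},{"delta_pos":[0,0,0],"dr":[2.7,0.8,-5.3]},{"delta_pos":[0,0,0],"dr":[2.7,0.8,-5.3]},{"delta_pos":[0,0,0],"dr":[0,0,0]}]' 1 45
python3 - <<'E'
from h import *
F=fl(V,0,0,0)
plan(F+AW*.03,frame(dirn(V[4]+np.pi/3-1.15),-AW),6)
s=get_state();Rc=Ro.from_euler('xyz',s['ee_rot']).as_matrix();print('tool F',Rc.T@s['force'],'tool M',Rc.T@s['moment'])
E
```

```text
t: 5.3
eef_pos: [0.5444, -0.2759, 0.133]
ee_rot: [3.086, 0.484, -2.977]
force: [-4.5, 5.9, 4.0]
width: 0.0361
gripper_force: 45.0
t 5.3 q [-0.36  0.23 -0.36 -0.49 -0.63 -0.69] F [-4.5  5.9  4. ] M [1.68 2.26 0.88] w 0.0361 err mm [ 1.2  0.3 -1.5] deg [ 16.    4.5 -31.5]
rows 6 dp [0.007, 0.002, -0.008] dr [2.66, 0.75, -5.25]
tool F [ 1.21251716  6.83274777 -4.83633984] tool M [-2.20500662  1.94618175  0.27097384]
```

```bash
python3 -m handwheel '[{"delta_pos":[0,0,0],"dr":[2.7,0.8,-5.3]},{"delta_pos":[0,0,0],"dr":[2.7,0.8,-5.3]},{"delta_pos":[0,0,0],"dr":[2.7,0.8,-5.3]},{"delta_pos":[0,0,0],"dr":[2.7,0.8,-5.3]},{"delta_pos":[0,0,0],"dr":[2.7,0.8,-5.3]},{"delta_pos":[0,0,0],"dr":[2.7,0.8,-5.3]},{"delta_pos":[0,0,0],"dr":[0,0,0]},{"delta_pos":[0,0,0],"dr":[0,0,0]}]' 1 45
cat > look.py <<'E'
import sys
from h import *
F=fl(V,0,0,0)
for n in('top','side'):
    im=grab_frame(n);c=proj(n,F)[0].astype(int);cv2.imwrite(f'pics/b_{n}.png',cv2.resize(im[c[1]-22:c[1]+18,c[0]-27:c[0]+28,::-1],(398,290),interpolation=cv2.INTER_CUBIC));print(n,'crop origin',c-[27,22],'scale 7.24')
cv2.imwrite(sys.argv[1],np.hstack([cv2.imread(f'pics/b_{n}.png') for n in('top','side')]))
plan(F+AW*.03,frame(dirn(V[4]+np.pi/3-1.2),-AW),1)
E
python3 look.py pics/b.png
```

```text
t: 6.1
eef_pos: [0.5445, -0.2758, 0.133]
ee_rot: [2.803, 0.353, 2.634]
force: [-3.8, 7.8, 3.4]
width: 0.0356
gripper_force: 45.0
top crop origin [435 164] scale 7.24
side crop origin [328 109] scale 7.24
t 6.2 q [-0.35  0.23 -0.36 -0.49 -0.64 -1.32] F [-4.4  7.5  4.1] M [1.98 2.07 1.08] w 0.036 err mm [ 1.1  0.2 -1.6] deg [ 1.1  0.  -2.4]
rows 1 dp [0.036, 0.005, -0.052] dr [1.13, 0.05, -2.42]
```

View pics/b.png

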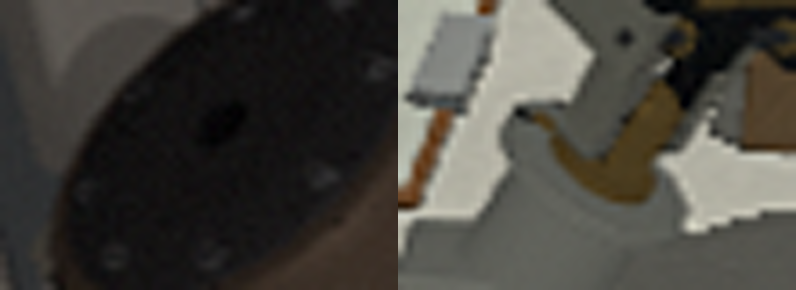

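The pointer is almost at the short mark: tip at about (540,122) and mark at (522,112) in the side crop. Add the last 2°, release, back off and measure.

```bash
python3 -m handwheel '[{"delta_pos":[0,0,0],"dr":[1,0.2,-2]},{"delta_pos":[0,0,0],"dr":[0,0,0]},{"delta_pos":[0,0,0],"dr":[0,0,0]}]' 1 45
python3 -m handwheel '[{"delta_pos":[0,0,0],"dr":[0,0,0]},{"delta_pos":[0,0,0],"dr":[0,0,0]},{"delta_pos":[0,0,0],"dr":[0,0,0]},{"delta_pos":[0,0,0],"dr":[0,0,0]},{"delta_pos":[0,0,0],"dr":[0,0,0]}]' -1 
python3 -m handwheel '[{"delta_pos":[-0.4,-0.12,0.8],"dr":[0,0,0]},{"delta_pos":[-0.4,-0.12,0.8],"dr":[0,0,0]},{"delta_pos":[-0.5,0,0.8],"dr":[0,0,0]},{"delta_pos":[-0.8,0.3,0.6],"dr":[0,0,0]},{"delta_pos":[-0.9,0.9,0],"dr":[0,0,0]},{"delta_pos":[-0.5,1,0],"dr":[0,0,0]},{"delta_pos":[0,1,0],"dr":[0,0,0]},{"delta_pos":[0,1,0],"dr":[0,0,0]},{"delta_pos":[0,0.5,0],"dr":[0,0,0]}]' -1
python3 look.py pics/c.png
```

```text
t: 6.5
eef_pos: [0.5445, -0.2758, 0.133]
ee_rot: [2.789, 0.341, 2.594]
force: [-5.0, 7.5, 4.4]
width: 0.0361
gripper_force: 45.0
t: 7.0
eef_pos: [0.5459, -0.2779, 0.1337]
ee_rot: [2.791, 0.345, 2.594]
force: [-0.2, 0.5, 0.0]
width: 0.0704
gripper_force: 0.0
t: 7.9
eef_pos: [0.4403, -0.1424, 0.2241]
ee_rot: [2.79, 0.346, 2.594]
force: [0.1, 0.3, -0.1]
width: 0.0878
gripper_force: 0.0
top crop origin [435 164] scale 7.24
side crop origin [328 109] scale 7.24
t 8.0 q [-0.01 -0.19 -0.66 -0.22 -0.64 -1.9 ] F [ 0.   0.4 -0.1] M [-0.49  1.48  0.06] w 0.0876 err mm [ 105.3 -133.4  -92.5] deg [ 0.3  0.  -0.5]
rows 1 dp [3.511, -4.447, -3.084] dr [0.33, 0.05, -0.55]
```

View pics/c.png

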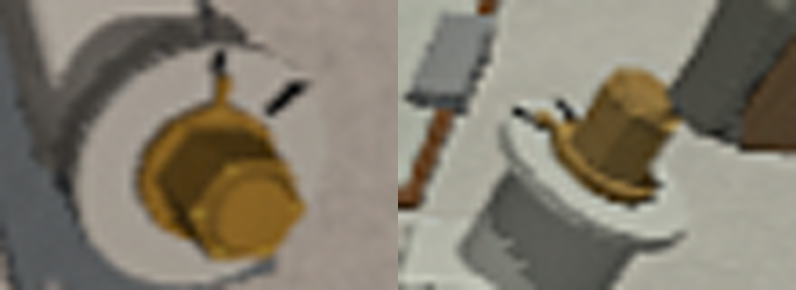

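The pointer is in line with the short mark: top crop pointer (222,90), mark (220,62), good to about 0.02 rad. Next, refine the nut axis from the two grips and fit the spanner and rest from the initial pictures.

```bash
cat > sp.py <<'E'
from h import *
F=fl(V,0,0,0)
y1=dirn(V[4]+np.pi/3);y2=dirn(V[4]+np.pi/3-1.19)
A=np.array([y1,y2,AW]);b=[(np.array([.5444,-.2761,.1330])-F)@y1,(np.array([.5445,-.2758,.1330])-F)@y2,0]
e=np.linalg.solve(A,b);print('axis offset',e, 'comp',b,'new flange',F+e)
im=cv2.imread('pics/top0.png');g=im.max(2)
m=np.zeros_like(g);m[180:262,312:372]=(g[180:262,312:372]<55)
n,l,st,ce=cv2.connectedComponentsWithStats(m.astype(np.uint8))
for i in range(1,n):
    if st[i,4]>5:print('black',st[i].tolist(),ce[i].round(1),atz('top',ce[i],.028).round(4))
def spo(x,y,w,z):
    pts=[(-.095,-.008),(.034,-.008),(.034,-.031),(.095,-.031),(.095,-.01925),(.05,-.01925),(.05,.01925),(.095,.01925),(.095,.031),(.034,.031),(.034,.008),(-.095,.008)]
    return np.array([[x,y,z]+Rz(w)@np.array([a,c,0]) for a,c in pts])
def rest(x,y,w):
    return [np.array([[x,y,.028]+Rz(w)@np.array([c+sx*.01,sy*.032,0]) for sx,sy in((-1,-1),(1,-1),(1,1),(-1,1))]) for c in(-.045,.045)]
import sys
p=[float(a) for a in sys.argv[1:4]]
out=[]
for nm,x0,y0,w,h in(('top',305,178,74,86),('side',303,190,100,58)):
    S=4.5 if nm=='top' else 4.5
    big=cv2.resize(cv2.imread(f'pics/{nm}0.png')[y0:y0+h,x0:x0+w],None,fx=S,fy=S,interpolation=cv2.INTER_CUBIC)
    for P,c in[(spo(*p,.038),(0,0,255))]+[(q,(0,255,0)) for q in rest(*p)]:
        cv2.polylines(big,[((proj(nm,P)-[x0,y0]+.5)*S).astype(np.int32)],True,c,1)
    out.append(big)
H=max(o.shape[0] for o in out)
cv2.imwrite('pics/sp.png',np.hstack([cv2.copyMakeBorder(o,0,H-o.shape[0],0,0,cv2.BORDER_CONSTANT) for o in out]))
E
python3 sp.py .463 .037 .33
```

```text
axis offset [-1.55565263e-04 -4.56960955e-06 -8.01512741e-05] comp [np.float64(0.00010571206586160855), np.float64(-9.025303350825202e-05), 0] new flange [ 0.5590272  -0.27174514  0.10491985]
black [330, 199, 13, 8, 36] [336.6 202.6] [0.5156 0.0476 0.028 ]
black [324, 207, 4, 7, 15] [325.5 210. ] [0.4949 0.0774 0.028 ]
black [351, 229, 10, 10, 59] [355.4 232.8] [ 0.4342 -0.0051  0.028 ]
black [337, 234, 11, 10, 66] [341.8 238.5] [0.4181 0.0319 0.028 ]
```

View overlay.

View pics/sp.png

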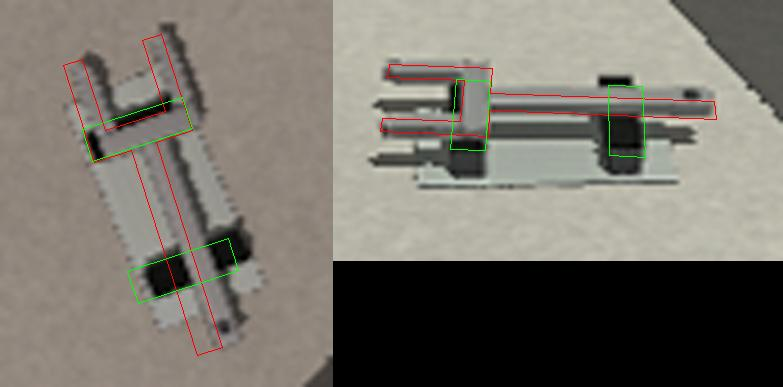

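```bash
cat > fs.py <<'E'
from h import *
from scipy.optimize import least_squares
im={n:cv2.GaussianBlur(cv2.cvtColor(cv2.imread(f'pics/{n}0.png'),cv2.COLOR_BGR2GRAY).astype(np.float32),(0,0),.7) for n in('top','side')}
o=lambda n,u,v:(n,np.array([u/4.5-.5,v/4.5-.5])+(np.array([305,178]) if n=='top' else np.array([303-333/4.5,190])))
pts=[(*o('top',226,343),(-.095,0)),(*o('side',714,96),(-.095,0)),(*o('side',386,68),(.095,-.025)),(*o('side',380,128),(.095,.025))]
f=lambda p:np.concatenate([(proj(n,np.array([p[0],p[1],.037])+Rz(p[2])@np.array([*m,0]))[0]-uv) for n,uv,m in pts])
r=least_squares(f,[.463,.037,.38],loss='soft_l1');print(r.x.round(4),r.fun.round(1))
# refine: blocks symmetric: midpoint of black pairs
h=lambda p:sum(0 for _ in p)
E
python3 fs.py; python3 sp.py $(python3 fs.py | tr -d '[]' | awk '{print $1,$2,$3}')>/dev/null
```

```text
[0.4661 0.0313 0.3819] [ 0.3  0.1 -0.5  0.8 -0.2  0.6  0.4 -0.7]
```

View pics/sp.png

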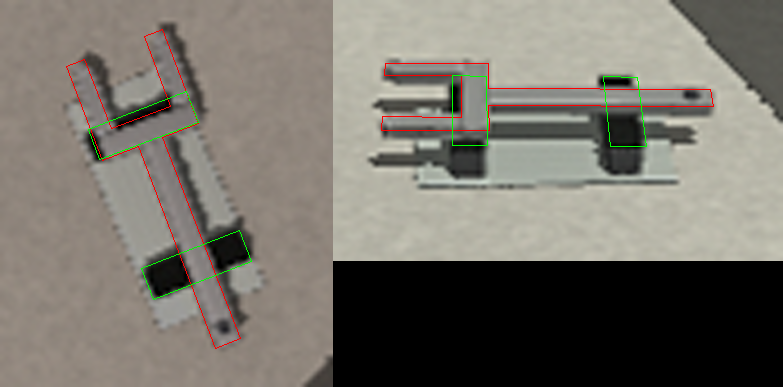

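The spanner and rest fit both views at (0.466, 0.031), yaw 0.382. Move above it.

```bash
cat >> h.py <<'E'
F0=np.array([.5590,-.2717,.105]);SP=np.array([.4661,.0313,.3819])
def Rsp(w): return Rz(w)@np.diag([-1,1,-1.])
E
python3 - <<'E'
from h import *
plan([*SP[:2],.13],Rsp(SP[2]),8)
E
```

```text
t 8.0 q [-0.01 -0.19 -0.66 -0.22 -0.64 -1.9 ] F [ 0.   0.4 -0.1] M [-0.49  1.48  0.06] w 0.0876 err mm [ 25.8 173.5 -94. ] deg [-18.8  21.8  48.5]
rows 8 dp [0.107, 0.723, -0.392] dr [-2.35, 2.73, 6.07]
```

```bash
python3 -m handwheel '[{"delta_pos":[0.1,0.8,-0.1],"dr":[-2.3,2.7,6]},{"delta_pos":[0.1,0.8,-0.2],"dr":[-2.3,2.7,6]},{"delta_pos":[0.1,0.8,-0.4],"dr":[-2.3,2.7,6]},{"delta_pos":[0.1,0.8,-0.4],"dr":[-2.3,2.7,6]},{"delta_pos":[0.1,0.8,-0.5],"dr":[-2.3,2.7,6]},{"delta_pos":[0.1,0.8,-0.5],"dr":[-2.3,2.7,6]},{"delta_pos":[0.1,0.5,-0.5],"dr":[-2.3,2.7,6]},{"delta_pos":[0.1,0.5,-0.5],"dr":[-2.3,2.7,6]},{"delta_pos":[0,0,0],"dr":[0,0,0]}]' -1
python3 - <<'E'
from h import *
plan([*SP[:2],.034],Rsp(SP[2]),6)
E
```

```text
t: 8.9
eef_pos: [0.4657, 0.0313, 0.1285]
ee_rot: [3.138, -0.0, -2.768]
force: [0.1, -0.7, -0.2]
width: 0.0879
gripper_force: 0.0
t 8.9 q [ 0.49  0.13 -0.59 -0.   -0.85 -1.68] F [ 0.1 -0.7 -0.2] M [-0.09  0.02  0.01] w 0.0879 err mm [  0.4   0.  -94.5] deg [-0.2 -0.1  0.5]
rows 6 dp [0.002, 0.0, -0.525] dr [-0.03, -0.02, 0.08]
```

```bash
python3 -m handwheel '[{"delta_pos":[0,0,-0.53],"dr":[0,0,0]},{"delta_pos":[0,0,-0.53],"dr":[0,0,0.5]},{"delta_pos":[0,0,-0.53],"dr":[0,0,0]},{"delta_pos":[0,0,-0.53],"dr":[0,0,0]},{"delta_pos":[0,0,-0.53],"dr":[0,0,0]},{"delta_pos":[0,0,-0.5],"dr":[0,0,0]},{"delta_pos":[0,0,0],"dr":[0,0,0]}]' -1
python3 -m handwheel '[{"delta_pos":[0,0,0],"dr":[0,0,0]},{"delta_pos":[0,0,0],"dr":[0,0,0]},{"delta_pos":[0,0,0],"dr":[0,0,0]},{"delta_pos":[0,0,0],"dr":[0,0,0]},{"delta_pos":[0,0,0],"dr":[0,0,0]},{"delta_pos":[0,0,0],"dr":[0,0,0]},{"delta_pos":[0,0,0],"dr":[0,0,0]},{"delta_pos":[0,0,0],"dr":[0,0,0]},{"delta_pos":[0,0,0],"dr":[0,0,0]},{"delta_pos":[0,0,0],"dr":[0,0,0]}]' 1 50
python3 - <<'E'
from h import *
plan([*SP[:2],.034],Rsp(SP[2]),1)
E
```

```text
t: 9.6
eef_pos: [0.4639, 0.0289, 0.0348]
ee_rot: [3.137, 0.002, -2.766]
force: [0.1, 0.3, 0.0]
width: 0.0875
gripper_force: 0.0
t: 10.6
eef_pos: [0.4648, 0.0301, 0.0361]
ee_rot: [3.138, 0.005, -2.764]
force: [0.5, 0.2, -0.2]
width: 0.0153
gripper_force: 50.0
t 10.6 q [ 0.49  0.27 -0.7  -0.01 -0.6  -1.67] F [ 0.5  0.2 -0.2] M [-0.06  0.04 -0.01] w 0.0153 err mm [ 1.3  1.2 -2.1] deg [-0.3  0.2  0.2]
rows 1 dp [0.044, 0.04, -0.071] dr [-0.31, 0.17, 0.24]
```

Gripped (15.3 mm). Lift and plan the carry to a standoff in front of the nut.

```bash
cat >> h.py <<'E'
def spt(d,h,turn,lat=0.): # d: origin distance from axis, h TCP height, turn from gripped pointer
    b=V[4]-turn+np.pi*7/6
    xs=-dirn(b);ys=np.cross(AW,xs)
    return F0-xs*d+AW*h+ys*lat,np.column_stack([-xs,ys,-AW])
E
python3 -m handwheel '[{"delta_pos":[0,0,0.5],"dr":[0,0,0]},{"delta_pos":[0,0,0.8],"dr":[0,0,0]},{"delta_pos":[0,0,0.8],"dr":[0,0,0]},{"delta_pos":[0,0,0.8],"dr":[0,0,0]},{"delta_pos":[0,0,0.8],"dr":[0,0,0]},{"delta_pos":[0,0,0],"dr":[0,0,0]}]'
python3 - <<'E'
from h import *
plan(*spt(.13,.10,1.19),10)
E
```

```text
t: 11.2
eef_pos: [0.4664, 0.0307, 0.1501]
ee_rot: [3.138, 0.01, -2.763]
force: [-0.4, -0.1, -0.7]
width: 0.0154
gripper_force: 50.0
t 11.2 q [ 0.49  0.1  -0.57 -0.   -0.89 -1.68] F [-0.4 -0.1 -0.7] M [ 0.01 -0.09  0.04] w 0.0154 err mm [ -48.4 -380.8  -15.4] deg [  4.8 -27.1  10.3]
rows 10 dp [-0.161, -1.269, -0.051] dr [0.48, -2.71, 1.03]
```

```bash
python3 -m handwheel '[{"delta_pos":[-0.12,-0.9,0.1],"dr":[0.35,-1.9,0.75]},{"delta_pos":[-0.12,-0.9,0.1],"dr":[0.35,-1.9,0.75]},{"delta_pos":[-0.12,-0.9,0],"dr":[0.35,-1.9,0.75]},{"delta_pos":[-0.12,-0.9,0],"dr":[0.35,-1.9,0.75]},{"delta_pos":[-0.12,-0.9,0],"dr":[0.35,-1.9,0.75]},{"delta_pos":[-0.12,-0.9,0],"dr":[0.35,-1.9,0.75]},{"delta_pos":[-0.12,-0.9,0],"dr":[0.35,-1.9,0.75]},{"delta_pos":[-0.12,-0.9,0],"dr":[0.35,-1.9,0.75]},{"delta_pos":[-0.12,-0.9,0],"dr":[0.35,-1.9,0.75]},{"delta_pos":[-0.12,-0.9,0],"dr":[0.35,-1.9,0.75]}]'
python3 -m handwheel '[{"delta_pos":[-0.12,-0.9,-0.1],"dr":[0.35,-1.9,0.75]},{"delta_pos":[-0.12,-0.9,-0.1],"dr":[0.35,-1.9,0.75]},{"delta_pos":[-0.12,-0.9,-0.1],"dr":[0.35,-1.9,0.75]},{"delta_pos":[-0.1,-0.9,-0.1],"dr":[0.35,-1.9,0.75]},{"delta_pos":[0,0,0],"dr":[0,0,0]},{"delta_pos":[0,0,0],"dr":[0,0,0]}]'
python3 - <<'E'
from h import *
plan(*spt(.13,.10,1.19),1)
plan(*spt(.13,.024,1.19),4)
E
```

```text
t: 12.2
eef_pos: [0.4279, -0.2406, 0.1524]
ee_rot: [-3.055, 0.33, -2.616]
force: [1.3, -0.6, -1.0]
width: 0.0153
gripper_force: 50.0
t: 12.8
eef_pos: [0.4139, -0.3485, 0.1398]
ee_rot: [-3.004, 0.454, -2.548]
force: [-0.2, 0.3, -1.4]
width: 0.0156
gripper_force: 50.0
t 12.8 q [-0.64  0.17 -0.39 -0.54 -0.78 -0.02] F [-0.2  0.3 -1.4] M [-0.44  1.76  0.07] w 0.0156 err mm [ 4.1 -1.6 -5.1] deg [ 0.  -0.9  0. ]
rows 1 dp [0.138, -0.054, -0.17] dr [0.03, -0.91, 0.03]
t 12.8 q [-0.64  0.17 -0.39 -0.54 -0.78 -0.02] F [-0.2  0.3 -1.4] M [-0.44  1.76  0.07] w 0.0156 err mm [ 38.4   8.3 -72.2] deg [ 0.  -0.9  0. ]
rows 4 dp [0.32, 0.069, -0.602] dr [0.01, -0.23, 0.01]
```

```bash
python3 -m handwheel '[{"delta_pos":[0.32,0.07,-0.6],"dr":[0,-0.2,0]},{"delta_pos":[0.32,0.07,-0.6],"dr":[0,-0.2,0]},{"delta_pos":[0.32,0.07,-0.6],"dr":[0,-0.2,0]},{"delta_pos":[0.32,0.07,-0.6],"dr":[0,-0.2,0]},{"delta_pos":[0,0,0],"dr":[0,0,0]},{"delta_pos":[0,0,0],"dr":[0,0,0]}]'
python3 - <<'E'
from h import *
plan(*spt(.13,.024,1.19),1)
plan(*spt(.095,.024,1.19),4)
for n in('top','side'):
    grab_frame(n);print(n,[(np.round(d['location'],1),round(d['conf'],2)) for d in mark_of(n,'spanner')[:3]],proj(n,spt(.13,.017,1.19)[0]))
E
```

```text
t: 13.4
eef_pos: [0.4533, -0.3384, 0.069]
ee_rot: [-2.994, 0.466, -2.538]
force: [-1.1, -0.8, -1.1]
width: 0.0153
gripper_force: 50.0
t 13.4 q [-0.6   0.3  -0.4  -0.64 -0.65  0.07] F [-1.1 -0.8 -1.1] M [-0.54  1.76 -0.05] w 0.0153 err mm [-1.  -1.8 -1.4] deg [ 0.1 -0.1 -0.3]
rows 1 dp [-0.035, -0.061, -0.048] dr [0.1, -0.07, -0.25]
t 13.4 q [-0.6   0.3  -0.4  -0.64 -0.65  0.07] F [-1.1 -0.8 -1.1] M [-0.54  1.76 -0.05] w 0.0153 err mm [24.8 15.8 14.3] deg [ 0.1 -0.1 -0.3]
rows 4 dp [0.206, 0.131, 0.12] dr [0.02, -0.02, -0.06]
top [(array([479.9, 226.3]), 0.88)] [[482.67559299 227.34852982]]
side [(array([388.8, 141. ]), 0.74)] [[392.13567668 140.4225677 ]]
```

```bash
python3 -m handwheel '[{"delta_pos":[0.2,0.13,0.12],"dr":[0,0,-0.2]},{"delta_pos":[0.2,0.13,0.12],"dr":[0,0,0]},{"delta_pos":[0.2,0.13,0.12],"dr":[0,0,0]},{"delta_pos":[0.2,0.13,0.12],"dr":[0,0,0]},{"delta_pos":[0,0,0],"dr":[0,0,0]},{"delta_pos":[0,0,0],"dr":[0,0,0]}]'
python3 - <<'E'
from h import *
plan(*spt(.095,.024,1.19),1)
plan(*spt(.073,.024,1.19),6)
E
```

```text
t: 14.2
eef_pos: [0.4776, -0.3235, 0.0837]
ee_rot: [-2.992, 0.467, -2.542]
force: [0.2, -0.5, -1.4]
width: 0.0152
gripper_force: 50.0
t 14.2 q [-0.53  0.28 -0.39 -0.61 -0.64 -0.02] F [ 0.2 -0.5 -1.4] M [-0.49  1.77 -0.01] w 0.0152 err mm [ 0.5  0.9 -0.3] deg [ 0.1  0.  -0. ]
rows 1 dp [0.016, 0.032, -0.011] dr [0.13, 0.02, -0.0]
t 14.2 q [-0.53  0.28 -0.39 -0.61 -0.64 -0.02] F [ 0.2 -0.5 -1.4] M [-0.49  1.77 -0.01] w 0.0152 err mm [16.7 12.   9.6] deg [ 0.1  0.  -0. ]
rows 6 dp [0.093, 0.067, 0.053] dr [0.02, 0.0, -0.0]
```

```bash
python3 -m handwheel '[{"delta_pos":[0.09,0.07,0.05],"dr":[0,0,0]},{"delta_pos":[0.09,0.07,0.05],"dr":[0,0,0]},{"delta_pos":[0.09,0.07,0.05],"dr":[0,0,0]},{"delta_pos":[0,0,0],"dr":[0,0,0]}]'
python3 -m handwheel '[{"delta_pos":[0.09,0.06,0.05],"dr":[0,0,0]},{"delta_pos":[0.09,0.06,0.05],"dr":[0,0,0]},{"delta_pos":[0.09,0.06,0.05],"dr":[0,0,0]},{"delta_pos":[0,0,0],"dr":[0,0,0]},{"delta_pos":[0,0,0],"dr":[0,0,0]}]'
python3 - <<'E'
from h import *
plan(*spt(.073,.024,1.19),1)
plan(*spt(.072,.024,1.19+.4),6)
E
```

```text
t: 14.6
eef_pos: [0.4859, -0.3174, 0.0883]
ee_rot: [-2.992, 0.467, -2.543]
force: [0.5, 0.6, -1.7]
width: 0.0157
gripper_force: 50.0
t: 15.1
eef_pos: [0.4937, -0.312, 0.0926]
ee_rot: [-2.992, 0.467, -2.543]
force: [0.3, 1.0, -2.1]
width: 0.0152
gripper_force: 50.0
t 15.1 q [-0.49  0.27 -0.39 -0.59 -0.63 -0.08] F [ 0.3  1.  -2.1] M [-0.49  1.81 -0.01] w 0.0152 err mm [0.6 0.5 0.7] deg [0.1 0.  0. ]
rows 1 dp [0.021, 0.017, 0.022] dr [0.13, 0.02, 0.03]
t 15.1 q [-0.49  0.27 -0.39 -0.59 -0.63 -0.08] F [ 0.3  1.  -2.1] M [-0.49  1.81 -0.01] w 0.0152 err mm [-8.5 27.8 -0. ] deg [ 10.5   3.  -20.2]
rows 6 dp [-0.047, 0.155, -0.0] dr [1.74, 0.5, -3.37]
```

Seated without resistance. Work out the arc for tightening.

```bash
python3 - <<'E'
from h import *
T=1.19+np.arange(0,1.11,.1)
P=[spt(.072,.024,t)[0] for t in T]
for a,b,t in zip(P,P[1:],T):print(round(t-1.19,1),((b-a)/.03).round(3).tolist())
print('dr per .1rad',(-AW*np.degrees(.1)).round(2))
E
```

```text
0.0 [-0.112, 0.211, -0.026]
0.1 [-0.093, 0.221, -0.015]
0.2 [-0.073, 0.228, -0.004]
0.3 [-0.053, 0.234, 0.008]
0.4 [-0.032, 0.237, 0.019]
0.5 [-0.01, 0.238, 0.03]
0.6 [0.011, 0.236, 0.04]
0.7 [0.032, 0.232, 0.051]
0.8 [0.053, 0.226, 0.061]
0.9 [0.074, 0.217, 0.07]
1.0 [0.093, 0.207, 0.078]
dr per .1rad [ 2.58  0.75 -5.06]
```

```bash
python3 -m handwheel '[{"delta_pos":[-0.11,0.21,-0.03],"dr":[2.6,0.75,-5.1]},{"delta_pos":[-0.09,0.22,-0.015],"dr":[2.6,0.75,-5.1]},{"delta_pos":[-0.07,0.23,-0.005],"dr":[2.6,0.75,-5.1]},{"delta_pos":[0,0,0],"dr":[0,0,0]}]'
python3 -m handwheel '[{"delta_pos":[-0.05,0.235,0.01],"dr":[2.6,0.75,-5.1]},{"delta_pos":[-0.03,0.235,0.02],"dr":[2.6,0.75,-5.1]},{"delta_pos":[-0.01,0.24,0.03],"dr":[2.6,0.75,-5.1]},{"delta_pos":[0,0,0],"dr":[0,0,0]},{"delta_pos":[0,0,0],"dr":[0,0,0]}]'
python3 - <<'E'
from h import *
plan(*spt(.072,.024,1.19+.6),1)
s=get_state();Rc=Ro.from_euler('xyz',s['ee_rot']).as_matrix();print('tool F',Rc.T@s['force'],'M',Rc.T@s['moment'])
E
```

```text
t: 15.5
eef_pos: [0.4848, -0.2917, 0.0908]
ee_rot: [3.132, 0.487, -2.884]
force: [-0.6, 0.3, -2.3]
width: 0.0152
gripper_force: 50.0
t: 16.0
eef_pos: [0.4824, -0.2707, 0.0926]
ee_rot: [2.979, 0.46, 3.067]
force: [-1.2, 2.8, -1.1]
width: 0.0154
gripper_force: 50.1
t 16.0 q [-0.42  0.22 -0.47 -0.58 -0.58 -0.75] F [-1.2  2.8 -1.1] M [0.38 2.13 0.83] w 0.0154 err mm [1.5 0.8 1.5] deg [ 0.1 -0.1  0. ]
rows 1 dp [0.049, 0.026, 0.049] dr [0.09, -0.12, 0.01]
tool F [1.77482325 2.56845975 0.74111286] M [-0.56690988  2.23299227 -0.28800505]
```

```bash
python3 -m handwheel '[{"delta_pos":[0.03,0.25,0.06],"dr":[2.6,0.75,-5.1]},{"delta_pos":[0.05,0.24,0.07],"dr":[2.6,0.75,-5.1]},{"delta_pos":[0,0,0],"dr":[0,0,0]},{"delta_pos":[0,0,0],"dr":[0,0,0]}]'
python3 - <<'E'
from h import *
plan(*spt(.072,.024,1.19+.8),1)
s=get_state();Rc=Ro.from_euler('xyz',s['ee_rot']).as_matrix();print('tool F',Rc.T@s['force'],'M',Rc.T@s['moment'])
E
python3 -m handwheel '[{"delta_pos":[0.05,0.22,0.06],"dr":[2.6,0.75,-5.1]},{"delta_pos":[0,0,0],"dr":[0,0,0]},{"delta_pos":[0,0,0],"dr":[0,0,0]}]'
python3 - <<'E'
from h import *
plan(*spt(.072,.024,1.19+.9),1)
s=get_state();Rc=Ro.from_euler('xyz',s['ee_rot']).as_matrix();print('tool F',Rc.T@s['force'],'M',Rc.T@s['moment'])
for n in('top','side'):
    im=grab_frame(n);cv2.imwrite(f'pics/d_{n}.png',im[:,:,::-1])
E
```

```text
t: 16.4
eef_pos: [0.4842, -0.256, 0.0959]
ee_rot: [2.886, 0.416, 2.848]
force: [-4.4, 2.8, -3.9]
width: 0.0154
gripper_force: 50.1
t 16.4 q [-0.38  0.2  -0.49 -0.57 -0.56 -1.  ] F [-4.4  2.8 -3.9] M [0.09 3.35 0.86] w 0.0154 err mm [1.1 0.1 0.9] deg [ 0.  -0.2  0.1]
rows 1 dp [0.035, 0.005, 0.03] dr [0.01, -0.24, 0.13]
tool F [6.19569297 1.00899646 1.83744313] M [ 0.45962471  3.41451064 -0.29052806]
t: 16.7
eef_pos: [0.486, -0.2494, 0.098]
ee_rot: [2.844, 0.389, 2.742]
force: [-4.1, 3.9, -2.4]
width: 0.0154
gripper_force: 50.1
t 16.7 q [-0.36  0.19 -0.5  -0.56 -0.55 -1.12] F [-4.1  3.9 -2.4] M [0.54 3.07 1.14] w 0.0154 err mm [0.8 0.3 0.7] deg [-0.  -0.2  0.2]
rows 1 dp [0.027, 0.009, 0.023] dr [-0.04, -0.23, 0.21]
tool F [5.85497532 1.83886374 0.81241689] M [ 0.2172536   3.29080269 -0.37219603]
```

```bash
cat > fm.py <<'E'
from h import *
import sys
P,R=spt(.072,.024,1.19+float(sys.argv[1]));plan(P,R,1)
s=get_state();Rc=Ro.from_euler('xyz',s['ee_rot']).as_matrix();r=s['eef_pos']-F0
print('tool F',(Rc.T@s['force']).round(1),'torque about nut axis',(np.cross(r,s['force'])+s['moment'])@AW)
E
python3 -m handwheel '[{"delta_pos":[0.03,0.11,0.035],"dr":[1.3,0.37,-2.5]},{"delta_pos":[0,0,0],"dr":[0,0,0]},{"delta_pos":[0,0,0],"dr":[0,0,0]}]' && python3 fm.py .95
python3 -m handwheel '[{"delta_pos":[0.03,0.11,0.035],"dr":[1.3,0.37,-2.5]},{"delta_pos":[0,0,0],"dr":[0,0,0]},{"delta_pos":[0,0,0],"dr":[0,0,0]}]' && python3 fm.py 1.0
```

```text
t: 17.1
eef_pos: [0.487, -0.2461, 0.099]
ee_rot: [2.825, 0.374, 2.69]
force: [-2.5, 4.4, -3.3]
width: 0.0156
gripper_force: 50.2
t 17.1 q [-0.35  0.19 -0.5  -0.56 -0.55 -1.18] F [-2.5  4.4 -3.3] M [0.64 2.98 1.14] w 0.0156 err mm [0.8 0.3 0.6] deg [-0.1 -0.2  0.2]
rows 1 dp [0.028, 0.01, 0.021] dr [-0.06, -0.23, 0.2]
tool F [5.1 2.2 2.4] torque about nut axis 0.16425524690302426
t: 17.4
eef_pos: [0.4881, -0.2429, 0.1003]
ee_rot: [2.806, 0.358, 2.64]
force: [-2.2, 5.5, -3.3]
width: 0.0149
gripper_force: 50.2
t 17.4 q [-0.34  0.19 -0.5  -0.55 -0.55 -1.24] F [-2.2  5.5 -3.3] M [0.71 2.8  1.25] w 0.0149 err mm [0.9 0.3 0.5] deg [-0.1 -0.2  0.2]
rows 1 dp [0.03, 0.01, 0.015] dr [-0.06, -0.2, 0.19]
tool F [5.5 3.1 2.7] torque about nut axis 0.18747460837464663
```

```bash

python3 -m handwheel '[{"delta_pos":[0.035,0.11,0.04],"dr":[1.3,0.37,-2.5]},{"delta_pos":[0,0,0],"dr":[0,0,0]},{"delta_pos":[0,0,0],"dr":[0,0,0]}]' >/dev/null&& python3 fm.py 1.05
python3 -m handwheel '[{"delta_pos":[0.04,0.105,0.04],"dr":[1.3,0.37,-2.5]},{"delta_pos":[0,0,0],"dr":[0,0,0]},{"delta_pos":[0,0,0],"dr":[0,0,0]}]' >/dev/null&& python3 fm.py 1.1
```

```text
t 17.7 q [-0.33  0.18 -0.51 -0.55 -0.54 -1.3 ] F [-1.7  4.4 -3.7] M [0.69 2.68 1.17] w 0.0153 err mm [0.9 0.3 0.2] deg [-0.1 -0.2  0.2]
rows 1 dp [0.032, 0.009, 0.008] dr [-0.07, -0.18, 0.18]
tool F [4.8 1.9 3.1] torque about nut axis 0.22617435308245573
t 18.0 q [-0.32  0.18 -0.51 -0.54 -0.54 -1.37] F [-1.7  4.2 -3.7] M [0.71 2.54 1.16] w 0.0151 err mm [1.  0.3 0.1] deg [-0.1 -0.2  0.2]
rows 1 dp [0.034, 0.009, 0.003] dr [-0.07, -0.16, 0.17]
tool F [4.7 1.5 3.1] torque about nut axis 0.2576700825503767
```

```bash

python3 -m handwheel '[{"delta_pos":[0.045,0.105,0.04],"dr":[1.3,0.37,-2.5]},{"delta_pos":[0,0,0],"dr":[0,0,0]},{"delta_pos":[0,0,0],"dr":[0,0,0]}]' >/dev/null&& python3 fm.py 1.15
python3 - <<'E'
from h import *
out=[]
for n in('top','side'):
    im=grab_frame(n);c=proj(n,F0)[0].astype(int);out.append(cv2.resize(im[c[1]-27:c[1]+33,c[0]-27:c[0]+28,::-1],(398,434),interpolation=cv2.INTER_CUBIC))
cv2.imwrite('pics/e.png',np.hstack(out))
E
```

```text
t 18.3 q [-0.31  0.17 -0.51 -0.54 -0.54 -1.43] F [ 2.4  2.1 -2.9] M [0.09 1.41 0.59] w 0.0157 err mm [ 0.3  0.7 -0.5] deg [-0.  -0.   0.1]
rows 1 dp [0.011, 0.023, -0.017] dr [-0.01, -0.04, 0.14]
tool F [0.2 1.8 3.9] torque about nut axis 0.16550841763348684
```

View pics/e.png

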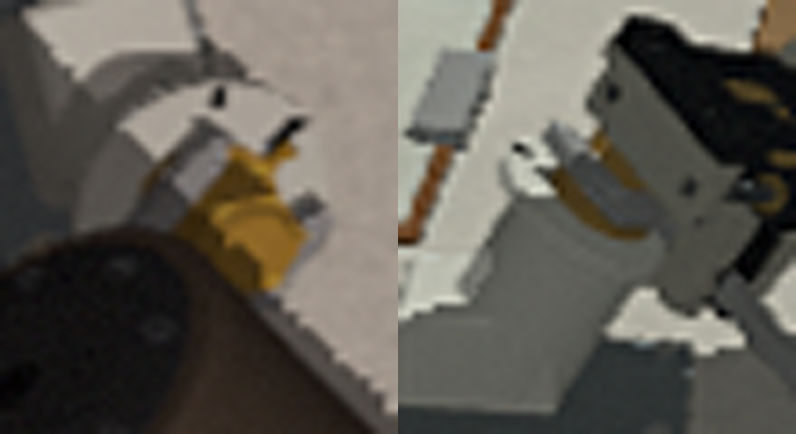

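The top crop shows the spanner seated, and the pointer tip (288,152) is beside the long mark (275–300, 140–125). Compare that with the predicted positions.

```bash
python3 - <<'E'
from h import *
c=proj('top',F0)[0].astype(int)-27
for t in(1.8,1.9,2.0,2.1,2.2):print(t,((proj('top',fl(V,.034,V[3]+1.2-t,.005))[0]-c+.5)*7.24).round(0))
for r in(.028,.044):print('mark',((proj('top',fl(V,r,V[3]-.8,0))[0]-c+.5)*7.24).round(0))
# brass pixels near the tip
im=grab_frame('top');h=cv2.cvtColor(im,cv2.COLOR_RGB2HSV).astype(int);m=(h[...,1]>130)&(h[...,0]<30)&(h[...,2]>60)
ys,xs=np.nonzero(m[c[1]+8:c[1]+32,c[0]+26:c[0]+48]);xs+=c[0]+26;ys+=c[1]+8
P=np.array([xs,ys]).T
res=[]
for u in P:
    o,d=ray('top',u);A=F0+AW*.004;k=((A-o)@AW)/(d@AW);q=o+k*d-A;a=np.arctan2(q@dirn(np.pi/2),q@dirn(0));res.append((np.linalg.norm(q)*1e3,1.2+V[3]-a))
res=np.array(res);s=res[:,0]>28;print(np.c_[P[s]-c,res[s].round(2)])
E
```

```text
1.8 [275. 133.]
1.9 [281. 138.]
2.0 [287. 144.]
2.1 [292. 151.]
2.2 [296. 158.]
mark [267. 151.]
mark [303. 120.]
[[39.   19.   34.72  1.98]
 [38.   20.   31.27  1.99]
 [39.   20.   33.21  2.05]
 [38.   21.   29.79  2.07]
 [39.   21.   31.87  2.12]
 [40.   21.   34.02  2.17]
 [38.   22.   28.51  2.15]
 [39.   29.   29.62  2.87]
 [39.   30.   30.52  2.96]
 [40.   30.   33.21  2.94]
 [38.   31.   29.03  3.06]
 [39.   31.   31.66  3.04]
 [40.   31.   34.3   3.02]]
```

```bash
python3 - <<'E'
from h import *
c=proj('top',F0)[0].astype(int)-27
s=get_state();R=Ro.from_euler('xyz',s['ee_rot']).as_matrix()
for nm,(P,Rr) in{'meas':(s['eef_pos'],R),'1.0':spt(.072,.024,2.19)}.items():
    for a,b in((.095,.031),(.095,.019),(.095,-.019),(.095,-.031)):
        print(nm,a,b,((proj('top',P+Rr@np.array([-a,b,-.003]))[0]-c+.5)*7.24).round(0))
im=grab_frame('top');b=cv2.resize(im[c[1]:c[1]+60,c[0]:c[0]+55,::-1],None,fx=7.24,fy=7.24,interpolation=cv2.INTER_NEAREST)
print(im[c[1]+14:c[1]+34,c[0]+18:c[0]+46].astype(int).sum(2)//3)
E
python3 fm.py 1.15
```

```text
meas 0.095 0.031 [223. 136.]
meas 0.095 0.019 [247. 154.]
meas 0.095 -0.019 [322. 211.]
meas 0.095 -0.031 [345. 229.]
1.0 0.095 0.031 [203. 141.]
1.0 0.095 0.019 [231. 155.]
1.0 0.095 -0.019 [317. 198.]
1.0 0.095 -0.031 [343. 212.]
[[ 83  82 115 141 157 161 160 160 160 161 139  69  48 135 161 159 159 160
  160 159 159 158 141 143 151 148 146 143]
 [117 145 157 160 159 160 160 161 161 164 162 154 151 157 160 158 159 158
  159 159 161 165 163 160 154 152 150 151]
 [146 159 161 160 158 159 158 161 128  98  97 145 165 162 159 159 159 159
  159 160 164 121  71  71 107 142 153 151]
 [161 161 160 159 158 159 161 165 121  70  64  80 125 155 160 160 158 158
  161 164 134  61   0  51 129 155 154 151]
 [142 163 160 160 159 161 165 131  87  69  59  61  70 106 148 161 161 160
  166 133  67  11  88 141 158 156 153 149]
 [ 88 144 162 160 161 165 131  82  67  63  65 102 113  97 120 154 163 163
  131  68  23  47 134 164 163 161 153 150]
 [ 78  90 143 166 165 132  79  61  61  75  92 113 119 106  91  99 134 161
  126  53  52  78  96 142 161 158 151 148]
 [ 80  76  90 147 130  60  52  63  81 105 115 117
[... 1033 characters left out ...]
  37  35  32  35  72  82  77  77  83  87  92
   93  90  80  65  70  63 109 123 120 122]
 [ 33  35  40  46  58  53  42  34  33  35  37  46  70  83  87  92  92  95
   94  94  93  80  79  92 111 119 116 124]
 [ 27  26  25  32  30  28  30  32  39  36  40  39  43  79  94  94  93  92
   94  93  93  90  87  96 113 126 112 131]
 [ 23  25  28  26  22  24  22  23  25  36  40  40  39  81  75  82  96  94
   92  93  91  92  95 102 110 116 114 139]]
t 18.5 q [-0.31  0.17 -0.51 -0.54 -0.54 -1.43] F [ 5.  2. -3.] M [-0.04  0.87  0.43] w 0.0156 err mm [ 0.4  0.7 -0.6] deg [-0.  -0.1  0.2]
rows 1 dp [0.013, 0.023, -0.019] dr [-0.04, -0.05, 0.2]
tool F [-1.7  2.9  5.1] torque about nut axis 0.08002495278616445
```

Measured from the image, the pointer stands at about 2.07 rad, between the long mark and the stop. The spanner head seems to have drooped a little in the grip. Back off the jaw play to free the nut.

```bash

python3 -m handwheel '[{"delta_pos":[-0.06,-0.12,-0.04],"dr":[-1.6,-0.45,3]},{"delta_pos":[-0.06,-0.12,-0.04],"dr":[-1.5,-0.45,3]},{"delta_pos":[0,0,0],"dr":[0,0,0]},{"delta_pos":[0,0,0],"dr":[0,0,0]}]' >/dev/null&& python3 fm.py 1.03
python3 - <<'E'
from h import *
P,R=spt(.072,.024,1.19+1.03);Q,_=spt(.135,.029,1.19+1.03);print((Q-P)/.03, AW)
E
```

```text
t 18.9 q [-0.34  0.18 -0.51 -0.55 -0.54 -1.28] F [1.6 2.7 0.1] M [0.32 0.9  0.6 ] w 0.0153 err mm [ 0.9  0.3 -0.9] deg [-0.1 -0.1  0.4]
rows 1 dp [0.031, 0.01, -0.029] dr [-0.12, -0.11, 0.39]
tool F [0. 3. 1.] torque about nut axis 0.05033533246052944
[-1.77736841  0.9731494  -0.57595101] [-0.45109727 -0.13005692  0.88294759]
```

```bash

python3 -m handwheel '[{"delta_pos":[-0.18,0.1,-0.06],"dr":[0,0,0]},{"delta_pos":[-0.18,0.1,-0.06],"dr":[0,0,0]},{"delta_pos":[-0.18,0.1,-0.06],"dr":[0,0,0]},{"delta_pos":[0,0,0],"dr":[0,0,0]}]' && python3 fm.py 1.03
python3 -m handwheel '[{"delta_pos":[-0.25,0.14,-0.08],"dr":[0,0,0]},{"delta_pos":[-0.25,0.14,-0.08],"dr":[0,0,0]},{"delta_pos":[-0.25,0.14,-0.08],"dr":[0,0,0]},{"delta_pos":[-0.25,0.14,-0.08],"dr":[0,0,0]},{"delta_pos":[-0.25,0.14,-0.08],"dr":[0,0,0]},{"delta_pos":[0,0,0],"dr":[0,0,0]}]' && python3 fm.py 1.03
```

```text
t: 19.3
eef_pos: [0.4708, -0.2313, 0.0958]
ee_rot: [2.795, 0.347, 2.607]
force: [0.6, -0.6, -1.7]
width: 0.0155
gripper_force: 50.0
t 19.3 q [-0.33  0.16 -0.54 -0.56 -0.53 -1.27] F [ 0.6 -0.6 -1.7] M [-0.52  1.76  0.01] w 0.0155 err mm [19.1 -9.4  5.5] deg [-0.1 -0.2  0.3]
rows 1 dp [0.635, -0.314, 0.185] dr [-0.14, -0.23, 0.33]
tool F [-0.2 -0.8  1.7] torque about nut axis 0.09259174575391911
t: 19.9
eef_pos: [0.4334, -0.2101, 0.084]
ee_rot: [2.794, 0.347, 2.607]
force: [0.5, 0.2, -1.8]
width: 0.0153
gripper_force: 50.0
t 19.9 q [-0.32  0.12 -0.63 -0.6  -0.49 -1.24] F [ 0.5  0.2 -1.8] M [-0.55  1.66 -0.01] w 0.0153 err mm [ 56.4 -30.6  17.4] deg [-0.1 -0.2  0.3]
rows 1 dp [1.879, -1.021, 0.578] dr [-0.14, -0.2, 0.3]
tool F [ 0.3 -0.2  1.8] torque about nut axis 0.04637932603382788
```

Slid out freely. Lift away, then check the pointer and the spanner numerically.

```bash

python3 -m handwheel '[{"delta_pos":[-0.4,0.3,0.5],"dr":[0,0,0]},{"delta_pos":[-0.2,0.5,0.8],"dr":[0,0,0]},{"delta_pos":[0,0.8,0.8],"dr":[0,0,0]},{"delta_pos":[0,0.8,0.8],"dr":[0,0,0]},{"delta_pos":[0,0.8,0.5],"dr":[0,0,0]},{"delta_pos":[0,0.8,0],"dr":[0,0,0]},{"delta_pos":[0,0,0],"dr":[0,0,0]}]'
cat > ptr.py <<'E'
from h import *
c=proj('top',F0)[0].astype(int)-30
im=grab_frame('top');h=cv2.cvtColor(im,cv2.COLOR_RGB2HSV).astype(int);br=(h[...,1]>110)&(h[...,0]<30);dk=(h[...,2]<75)
for nm,m,r0,r1,hh in(('ptr',br,28.5,37,.005),('dark',dk,30,44,0)):
    res=[]
    for v,u in np.argwhere(m[c[1]:c[1]+60,c[0]:c[0]+60])+c[::-1]:
        o,d=ray('top',(u,v));A=F0+AW*hh;k=((A-o)@AW)/(d@AW);q=o+k*d-A;rr=np.linalg.norm(q)*1e3
        if r0<rr<r1:res.append((rr,1.2+V[3]-np.arctan2(q@dirn(np.pi/2),q@dirn(0))))
    res=np.array(res);print(nm,len(res),res[np.argsort(res[:,1])].round(2).tolist() if len(res)<40 else 'many')
E
python3 ptr.py; python3 - <<'E'
from h import *
plan([*SP[:2],.10],Rsp(SP[2]),8)
E
```

```text
t: 20.6
eef_pos: [0.4166, -0.0881, 0.1873]
ee_rot: [2.792, 0.35, 2.611]
force: [-0.2, -0.5, -1.6]
width: 0.0153
gripper_force: 50.0
ptr 47 many
dark 15 [[37.21, 1.13], [42.48, 1.18], [39.78, 1.19], [37.08, 1.2], [41.79, 1.93], [38.33, 1.93], [34.87, 1.93], [31.41, 1.94], [43.59, 1.97], [40.14, 1.98], [36.7, 1.99], [33.25, 2.0], [42.05, 2.03], [35.21, 2.05], [31.79, 2.07]]
t 20.65 q [ 0.23 -0.26 -0.88 -0.05 -0.47 -2.23] F [ 0.2 -0.4 -0.5] M [-0.6   1.8  -0.03] w 0.0157 err mm [ 49.6 120.3 -86.8] deg [-18.8  21.9  47.6]
rows 8 dp [0.207, 0.501, -0.362] dr [-2.34, 2.73, 5.96]
```

```bash
sed -i "s/    res=np.array(res);print.*/    res=np.array(res);res=res[(res[:,1]>1.6)\&(res[:,1]<2.5)];print(nm,res.mean(0),np.median(res,0),res.round(2).tolist())/" ptr.py; python3 ptr.py
```

```text
ptr [32.54672051  2.03057711] [32.37757802  2.03623347] [[34.62, 1.96], [31.18, 1.97], [33.07, 2.03], [35.07, 2.08], [29.65, 2.04], [31.68, 2.1]]
dark [37.19334754  1.98394245] [36.69849379  1.97999629] [[41.79, 1.93], [43.59, 1.97], [38.33, 1.93], [40.14, 1.98], [42.05, 2.03], [34.87, 1.93], [36.7, 1.99], [31.41, 1.94], [33.25, 2.0], [35.21, 2.05], [31.79, 2.07]]
```

```bash
python3 -m handwheel '[{"delta_pos":[0.2,0.5,0.1],"dr":[-2.3,2.7,5.9]},{"delta_pos":[0.2,0.5,0.1],"dr":[-2.3,2.7,5.9]},{"delta_pos":[0.2,0.5,0.1],"dr":[-2.3,2.7,5.9]},{"delta_pos":[0.2,0.5,0],"dr":[-2.3,2.7,5.9]},{"delta_pos":[0.2,0.5,0],"dr":[-2.3,2.7,5.9]},{"delta_pos":[0.2,0.5,0],"dr":[-2.3,2.7,5.9]},{"delta_pos":[0.2,0.5,0],"dr":[-2.3,2.7,5.9]},{"delta_pos":[0.2,0.5,0],"dr":[-2.3,2.7,5.9]},{"delta_pos":[0,0,0],"dr":[0,0,0]}]'
python3 - <<'E'
from h import *
plan([*SP[:2],.10],Rsp(SP[2]),8)
s=get_state();x,y,z=s['eef_pos'];R=Ro.from_euler('xyz',s['ee_rot']).as_matrix()
for n in('top','side'):
    im=grab_frame(n);cv2.imwrite(f'pics/f_{n}.png',im[:,:,::-1])
    for d in(0,6,12):
        q=Ro.from_rotvec(R[:,1]*np.radians(d)).as_matrix()@R
        print(n,d,'tips L,R,end',[proj(n,s['eef_pos']+q@np.array(p))[0].round(1).tolist() for p in((-.095,.025,0),(-.095,-.025,0),(.095,0,0))])
    f=cv2.cvtColor(im,cv2.COLOR_RGB2GRAY)
E
```

```text
t: 21.6
eef_pos: [0.4672, 0.0301, 0.1945]
ee_rot: [3.14, 0.003, -2.77]
force: [-0.8, -0.4, -2.2]
width: 0.0157
gripper_force: 50.0
t 21.6 q [ 0.48  0.06 -0.5  -0.   -1.01 -1.68] F [-0.8 -0.4 -2.2] M [-0.05  0.05 -0.04] w 0.0157 err mm [ -1.1   1.2 -94.5] deg [-0.2  0.1  0.6]
rows 8 dp [-0.005, 0.005, -0.394] dr [-0.02, 0.01, 0.07]
top 0 tips L,R,end [[322.3, 185.9], [342.2, 178.6], [360.6, 258.4]]
top 6 tips L,R,end [[322.3, 186.5], [342.1, 179.2], [360.9, 258.5]]
top 12 tips L,R,end [[322.5, 187.4], [342.1, 180.2], [361.1, 258.3]]
side 0 tips L,R,end [[311.6, 164.1], [312.7, 153.2], [392.6, 159.4]]
side 6 tips L,R,end [[311.9, 167.7], [313.0, 156.8], [392.8, 155.8]]
side 12 tips L,R,end [[312.7, 171.3], [313.7, 160.2], [392.6, 152.1]]
```

The pointer is 0.05 rad past the long mark, so the turn is about 2.05 and within bounds. Now check the spanner's tilt and position in the grip numerically, by differencing against the first side picture.

```bash
python3 - <<'E'
from h import *
a=cv2.imread('pics/side0.png').astype(int);b=cv2.imread('pics/f_side.png').astype(int)
d=(abs(a-b).max(2)>25)
print('side diff, rows 145-190, cols 300-405')
for r in range(146,190,1):print(r,''.join('#' if d[r,c] else '.' for c in range(300,405)))
E
```

```text
side diff, rows 145-190, cols 300-405
146 .....................................######################################................##############
147 .....................................######################################..................############
148 .....................................#######################################.................############
149 .....................................######################################...................###########
150 .....................................##########..........##################...................###########
151 .....................................##########.........####.##############....................##########
152 .............#####..#######.###################........#####.##....########.....................#########
153 ............############....###################........######.##.##########.....................#########
154 ............##############..###################.......########.############......................########
155 ............####.########...###################......#########.#####
[... 3077 characters left out ...]
......##################################
184 ########################...............................................##################################
185 #########################...............................................#################################
186 ###########################################...............................###############################
187 ############################################...............................##############################
188 #############################################...............................#############################
189 ##############################################...............................############################
```

No tilt, and tips and end lie within 1–2 px of prediction. Lower onto the rest.

```bash
python3 -m handwheel '[{"delta_pos":[0,0,-0.7],"dr":[0,0,0.5]},{"delta_pos":[0,0,-0.7],"dr":[0,0,0]},{"delta_pos":[0,0,-0.7],"dr":[0,0,0]},{"delta_pos":[-0.02,0.03,-0.7],"dr":[0,0,0]},{"delta_pos":[-0.02,0.03,-0.7],"dr":[0,0,0]},{"delta_pos":[0,0,-0.6],"dr":[0,0,0]},{"delta_pos":[0,0,-0.5],"dr":[0,0,0]},{"delta_pos":[0,0,-0.3],"dr":[0,0,0]},{"delta_pos":[0,0,0],"dr":[0,0,0]}]'
python3 - <<'E'
from h import *
plan([.4655,.0307,.0361],Rsp(SP[2]),1)
E
```

```text
t: 22.6
eef_pos: [0.4629, 0.0298, 0.0476]
ee_rot: [3.139, 0.004, -2.766]
force: [-1.3, -0.3, -1.1]
width: 0.0158
gripper_force: 50.0
t 22.6 q [ 0.49  0.25 -0.69 -0.   -0.63 -1.68] F [-1.3 -0.3 -1.1] M [-0.04  0.1   0.03] w 0.0158 err mm [  2.6   0.9 -11.5] deg [-0.2  0.2  0.4]
rows 1 dp [0.086, 0.029, -0.383] dr [-0.2, 0.16, 0.38]
```

```bash
python3 -m handwheel '[{"delta_pos":[0.04,0.02,-0.13],"dr":[0,0,0.4]},{"delta_pos":[0.04,0,-0.12],"dr":[0,0,0]},{"delta_pos":[0,0,-0.07],"dr":[0,0,0]},{"delta_pos":[0,0,0],"dr":[0,0,0]},{"delta_pos":[0,0,0],"dr":[0,0,0]}]'
python3 -m handwheel '[{"delta_pos":[0,0,-0.04],"dr":[0,0,0]},{"delta_pos":[0,0,-0.03],"dr":[0,0,0]},{"delta_pos":[0,0,0],"dr":[0,0,0]}]'
```

```text
t: 23.1
eef_pos: [0.4661, 0.0317, 0.039]
ee_rot: [3.139, 0.006, -2.757]
force: [0.0, -0.4, -2.0]
width: 0.0151
gripper_force: 50.0
t: 23.4
eef_pos: [0.4659, 0.0316, 0.0367]
ee_rot: [3.14, 0.006, -2.757]
force: [-0.1, 0.4, -0.9]
width: 0.0151
gripper_force: 50.0
```

```bash
python3 -m handwheel '[{"delta_pos":[0,0,-0.04],"dr":[0,0,0]},{"delta_pos":[0,0,0],"dr":[0,0,0]},{"delta_pos":[0,0,0],"dr":[0,0,0]}]'
python3 -m handwheel '[{"delta_pos":[0,0,0],"dr":[0,0,0]},{"delta_pos":[0,0,0],"dr":[0,0,0]},{"delta_pos":[0,0,0],"dr":[0,0,0]},{"delta_pos":[0,0,0],"dr":[0,0,0]},{"delta_pos":[0,0,0],"dr":[0,0,0]},{"delta_pos":[0,0,0],"dr":[0,0,0]}]' -1 20
```

```text
t: 23.7
eef_pos: [0.4661, 0.0316, 0.0361]
ee_rot: [3.14, 0.006, -2.757]
force: [-3.2, 0.8, 7.7]
width: 0.0156
gripper_force: 50.0
t: 24.3
eef_pos: [0.466, 0.0316, 0.0355]
ee_rot: [3.14, 0.006, -2.757]
force: [-0.3, 0.8, 1.5]
width: 0.0579
gripper_force: 0.0
```

Contact was felt, then released. Retreat straight up, move clear and check the spanner and nut.

```bash
python3 -m handwheel '[{"delta_pos":[0,0,0],"dr":[0,0,0]},{"delta_pos":[0,0,0],"dr":[0,0,0]},{"delta_pos":[0,0,0.4],"dr":[0,0,0]},{"delta_pos":[0,0,0.8],"dr":[0,0,0]},{"delta_pos":[0,0,0.9],"dr":[0,0,0]},{"delta_pos":[0,0,0.9],"dr":[0,0,0]},{"delta_pos":[0,0,0.9],"dr":[0,0,0]},{"delta_pos":[0,0,0.9],"dr":[0,0,0]},{"delta_pos":[-0.3,0,0.9],"dr":[0,0,0]},{"delta_pos":[-0.3,0,0.9],"dr":[0,0,0]}]' -1
python3 -m handwheel '[{"delta_pos":[-0.3,0.9,0.3],"dr":[0,0,0]},{"delta_pos":[-0.3,0.9,0.3],"dr":[0,0,0]},{"delta_pos":[0,0.9,0.3],"dr":[0,0,0]},{"delta_pos":[0,0.9,0],"dr":[0,0,0]},{"delta_pos":[0,0.9,0],"dr":[0,0,0]},{"delta_pos":[0,0.9,0],"dr":[0,0,0]},{"delta_pos":[0,0.9,0],"dr":[0,0,0]},{"delta_pos":[0,0.9,0],"dr":[0,0,0]},{"delta_pos":[0,0,0],"dr":[0,0,0]}]' -1
python3 ptr.py
python3 - <<'E'
from h import *
for n,x0,x1,y0,y1 in(('side',308,392,200,236),('top',312,366,180,260)):
    im=grab_frame(n);a=cv2.imread(f'pics/{n}0.png').astype(int);b=im[:,:,::-1].astype(int);cv2.imwrite(f'pics/g_{n}.png',im[:,:,::-1])
    A=cv2.cvtColor(a.astype(np.uint8),cv2.COLOR_BGR2GRAY)[y0:y1,x0:x1].astype(np.float32);B=cv2.cvtColor(b.astype(np.uint8),cv2.COLOR_BGR2GRAY)[y0:y1,x0:x1].astype(np.float32)
    print(n,'diff px>40:',int((abs(A-B)>40).sum()),'shift',cv2.phaseCorrelate(A,B))
    # whole-scene changes for bystanders
    for q in('reagent_bottle','sample_cup','spanner','spanner_rest'):print(q,[(np.round(d['location'],1).tolist(),round(d['conf'],2)) for d in mark_of(n,q)[:2]])
E
```

```text
t: 25.3
eef_pos: [0.4476, 0.0315, 0.2346]
ee_rot: [3.139, 0.006, -2.758]
force: [-0.5, 0.5, 0.2]
width: 0.0877
gripper_force: 0.0
t: 26.2
eef_pos: [0.43, 0.25, 0.2602]
ee_rot: [3.14, 0.006, -2.755]
force: [1.2, 0.2, -0.5]
width: 0.0877
gripper_force: 0.0
ptr [32.54672051  2.03057711] [32.37757802  2.03623347] [[34.62, 1.96], [31.18, 1.97], [33.07, 2.03], [35.07, 2.08], [29.65, 2.04], [31.68, 2.1]]
dark [37.73386293  1.97502975] [37.51488681  1.97615978] [[41.79, 1.93], [43.59, 1.97], [38.33, 1.93], [40.14, 1.98], [42.05, 2.03], [34.87, 1.93], [36.7, 1.99], [31.41, 1.94], [33.25, 2.0], [35.21, 2.05]]
side diff px>40: 752 shift ((-0.10613920489684858, 1.1001322044843889), 0.5867947863943783)
reagent_bottle [([238.2, 202.8], 0.79)]
sample_cup []
spanner [([346.6, 214.6], 0.55)]
spanner_rest [([347.8, 221.6], 0.8), ([397.3, 276.5], 0.76)]
top diff px>40: 998 shift ((-0.9826439466190884, -0.28207939135009497), 0.7522087309095594)
reagent_bottle [([326.9, 109.6], 0.62)]
sample_cup [([384.3, 132.1], 0.85)]
spanner [([462.8, 187.5], 0.69), ([343.4, 218.6], 0.58)]
spanner_rest [([340.4, 223.0], 0.88), ([288.2, 282.1], 0.83)]
```

```bash
python3 - <<'E'
import cv2,numpy as np
for n,pts in(('side',{'far tip':(316,205),'near tip':(316,218),'end':(383,211)}),('top',{'Ltip':(324,194),'Rtip':(341,187),'end':(354,251)})):
    a=cv2.Canny(cv2.imread(f'pics/{n}0.png'),60,150);b=cv2.Canny(cv2.imread(f'pics/g_{n}.png'),40,120)
    a=cv2.imread(f'pics/{n}0.png',0);b=cv2.imread(f'pics/g_{n}.png',0)
    for k,(u,v) in pts.items():
        t=a[v-7:v+8,u-9:u+10];w=b[v-13:v+14,u-15:u+16];r=cv2.matchTemplate(w,t,cv2.TM_CCOEFF_NORMED);_,m,_,p=cv2.minMaxLoc(r);print(n,k,'shift',np.array(p)-6,round(m,2))
E
```

```text
side far tip shift [-1  1] 0.96
side near tip shift [0 1] 0.95
side end shift [0 1] 0.87
top Ltip shift [-1  0] 0.37
top Rtip shift [-2 -1] 0.87
top end shift [-1 -1] 0.52
```

The spanner is back flat: tips and end have shifted equally, by about 1 px. The nut is unchanged, so hand in.

```bash
python3 -c "
from station import *
print(job_done())"
```

```text
the job is handed in; nothing more can be done
None
```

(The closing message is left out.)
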